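# String the rinsed filter spacers on their carrying rod

## Robot

A 6-joint arm with a two-finger parallel gripper is mounted at the origin on the work surface. World frame = base frame: x ahead of the robot, y to its left, z up, the work surface at z = 0. Lengths are in mm, angles in rad, forces in N, time in s.
With the tool pointing down it reaches from about 275 to 750 mm from the base axis. Payload 10.2 kg.
Tool frame: the origin (TCP) lies on the centre line of the jaws, within the pads' length; the fingertips stand 19 mm ahead of it and the grasp point (between the pads) is the TCP; z points along the fingers, y is the line along which they close (so a half turn about z gives the same grasp; the last joint's range is limited). The gripper opens to 85 mm and grips with 20 to 120 N. Pads are 22 mm wide; open, the fingers measure 114 mm over their backs; the gripper's body (76 mm by 85 mm) begins 54 mm behind the grasp point. The pads swing forward as they close: fully open they stand 13 mm farther back than shut.
Start: joints at [-1.432, 0.313, 1.498, -0, 1.331, -0.223], TCP at [185.816, -491.023, 250.294] pointing down, gripper open.
Joint ranges: [-2.94, 2.94], [-0.97, 2.17], [0.19, 2.56], [-1.23, 4.37], [0.02, 3.11], [-2.88, 2.88]. Speed limits (rad/s): [2.39, 2.39, 3.01, 3.14, 3.14, 3.14].

## Interface

Orientations are given as a unit quaternion [w, x, y, z].
In Python, from rig import sense, capture, finish_job, regions_of, mark_of gives the robot as it stands.
- The arm moves only by the tool jog_arm, never from a script. Its argument "series" is text: rows parted by semicolons, each of 7 numbers parted by spaces: the shift along the tool's x, y, z in units of 0.4 m (1.0 is 0.4 m), then the turn, a rotation vector about the tool's x, y, z in units of pi/2 rad (1.0 is pi/2 rad), then the opening, from -1 (shut) to 1 (fully open). A call has 1 to 20 rows; each row is the pose to reach, as a shift and turn from the pose commanded when the call began, along the tool's axes at that moment; what a row does not reach only later rows make up. A row lasts 1/8 s, in which the tool goes at most 62.5 mm and 10.7 degrees, less where a joint would pass 70% of its speed; a pose out of reach is approached as far as the arm can. A call with a number of a shift or a turn outside -1 to 1 is refused whole. A call with a gripper value outside its range is refused whole. The fingers move at their own pace and stop on an object; "grip_force" is the grip in N (left out, the last holds). Time passes only in rows, so rows that repeat a pose let the fingers close. It gives the time, the measured TCP pose, the force, the opening and the grip force at its end, in the units of the state.
- sense(): the state, without advancing time (a new reading comes with each control period).
- capture(name): name is "scene" or "top" or "wrist"; returns a dict with "img" (420x560x3 uint8, red, green, blue), "intrinsics" (3x3 intrinsics, pixels), "R" (3x3) and "t" (3): a world point X has camera coordinates R X + t. Camera axes: x right, y down, z forward; pixel columns grow to the right and rows downward; lengths in mm; the calibration is good to about 2 mm. A picture is of the moment at which its call begins. There is no depth.
- finish_job(): hands the job in; it is judged then, once.
Trained networks look in a picture, given as the dict that the camera call returned (one of the last four; its "shot" number tells which), for a name from the list of things; names that differ only in an ending like _2 or _b are one class to them, and where a whole thing is asked for, a point or a joint stands for the part that bears it (a point fixed in the world has none). Each returns a list of dicts, best first, with "confidence" (0 to 1); they miss things now and then, are a little off and sometimes report something else, mostly with a low value. They report only what shows in the picture. A call takes as long as a camera call. They do not tell look-alikes from the thing itself.
- regions_of(label, picture): "region" (420x560 bool, what is visible of it) and "point" ([row, column] in pixels, amid what is visible of it).
- mark_of(label, picture): "point" ([row, column] in pixels: a listed point, or the origin of a listed thing).
The state is a dict: "time_s": time; "joints": joint angles; "dq": joint speeds; "tau": joint torques, N m; "eef_pos": TCP position; "ee_rot": TCP orientation; "force": force on the tool from outside, world axes, zero at the start; "wrist_torque": the same for the moment, N m; "grip_width": opening from 0.0 (shut) to 1.0 (fully open); "grip_force": force on a finger pad.
Only numpy, scipy, OpenCV 4.12 (cv2) and the standard library are available. Lean on these libraries where they do the work, as an engineer would, in place of code of your own. Each camera call takes 0.05 s, during which the arm holds its last target. There are 200 camera calls.

## Task

Take the blue-handled carrying rod from its sloping stand and thread it through all three orange spacer discs as they stand in the steel holder, pushing gently until its collar has closed the discs up into one stack, without shoving the holder along the bench. Lift the whole stack out on the rod, and lay the loaded rod back in the stand as it lay before, tip up, with the three discs together at the collar. Leave the bottle, the beaker and the tube rack alone, and drop nothing.

Things in the scene. Friction and masses are not known exactly. Their poses are not given: they have to be found in the camera images.
- rod: Carrying rod, 0.12 kg, loose; starts lying in the stand. Origin on its axis at the collar's front face, x towards the tip, z the handle's upper side. x = -106 to -6 mm: blue handle, 16 x 16 mm square section (grip at about x = -58 mm); -6 to 0: steel collar 28 mm across; 0 to 110 mm: round steel rod 8 mm in diameter, its last 4 mm tapering to 6.6 mm.
- rod_tip (a point): The rod's tip, on the axis 110 mm ahead of the rod's origin.
- stand: Fixed stand for the rod: blue base plate 250 x 80 x 12 mm with three aluminium supports, open upwards. Origin under the plate's centre, z up, x the level direction in which the rod's tip points. The rod lies in its xz plane, rising 15 degrees (0.262 rad) towards the tip, handle sides square. Support tops are at most 17 mm above the rod's axis; the discs hang freely between the supports.
- stand_rest (a point): Where the rod's origin rests in the stand, 85 mm above the stand's origin. Along the rod from here: flared notch for the handle at -28 to -16 mm (bottom 19 mm wide, top 38 mm), end plate 2.5 mm behind the handle's end (x = -108.5 mm).
- stand_v (a point): Where the rod's axis passes over the tip support, an open V 38 mm wide at the top, 92 mm along the rod from point stand_rest; the V is 10 mm thick.
- holder: Steel holder, base block 76 x 100 x 30 mm, 1.5 kg, loose on the bench (slides at about 7 to 11 N). Origin under the block's centre, z up, x the direction in which to push the rod. The discs stand on the block in a trough, x = -21 to 21 mm (42 mm for 36 mm of discs), holes along x, 55 mm above the bench. Side walls at y = -29 and 29 mm, 24 mm high; front lip (x = -26 to -21 mm) 6 mm high.
- holder_exit (a point): Middle of the end wall's inner face, 21 mm ahead of the holder's origin and 55 mm above the bench. The end wall is 6 mm thick, its top 80 mm above the bench; the rod's tip leaves through its slot, 20 mm wide, open at the top and reaching down to 43 mm above the bench.
- disc1: Orange plastic spacer disc, one of three alike standing one behind the other in the holder, in any order: 50 mm across, 12 mm thick, 0.035 kg, straight 11 mm hole. Loose: each stands up to 4 mm to one side or other of the holder's middle, so the holes are out of line until the discs are nudged sideways; they slide and roll easily. Origin at its centre, x along the hole.
- disc2: Orange plastic spacer disc, one of three alike standing one behind the other in the holder, in any order: 50 mm across, 12 mm thick, 0.035 kg, straight 11 mm hole. Loose: each stands up to 4 mm to one side or other of the holder's middle, so the holes are out of line until the discs are nudged sideways; they slide and roll easily. Origin at its centre, x along the hole.
- disc3: Orange plastic spacer disc, one of three alike standing one behind the other in the holder, in any order: 50 mm across, 12 mm thick, 0.035 kg, straight 11 mm hole. Loose: each stands up to 4 mm to one side or other of the holder's middle, so the holes are out of line until the discs are nudged sideways; they slide and roll easily. Origin at its centre, x along the hole.
- bottle: Bystander: amber bottle with blue cap, 72 mm across, 150 mm high, origin under its base.
- beaker: Bystander: open glass beaker, 68 mm across, 85 mm high, origin under its base.
- tube_rack: Bystander: white block rack 100 x 100 mm with orange-capped tubes, 109 mm high, origin under its base.
Mind the look-alikes: they are no part of the job. What is meant by the rod is not brown or purple, and is the smaller of those in its own colour.

How it is judged (in metres and radians):
On the way, in this order (a step that is already met when the one before it is completed fails the run):
1. the rod passes through all three discs in the holder, with the discs closed up at its collar (x of disc1 in the frame of rod between 0.004 and 0.048 m and y of disc1 in the frame of rod between -0.004 and 0.004 m and z of disc1 in the frame of rod between -0.004 and 0.004 m and x of disc2 in the frame of rod between 0.004 and 0.048 m and y of disc2 in the frame of rod between -0.004 and 0.004 m and z of disc2 in the frame of rod between -0.004 and 0.004 m and x of disc3 in the frame of rod between 0.004 and 0.048 m and y of disc3 in the frame of rod between -0.004 and 0.004 m and z of disc3 in the frame of rod between -0.004 and 0.004 m and z of disc1 in the frame of holder between 0.05 and 0.062 m and x of disc1 in the frame of holder between -0.022 and 0.022 m and z of disc2 in the frame of holder between 0.05 and 0.062 m and x of disc2 in the frame of holder between -0.022 and 0.022 m and z of disc3 in the frame of holder between 0.05 and 0.062 m and x of disc3 in the frame of holder between -0.022 and 0.022 m), for 0.1 s.
2. all three discs hang on the rod, lifted clear of the holder (x of disc1 in the frame of rod between 0.004 and 0.108 m and y of disc1 in the frame of rod between -0.004 and 0.004 m and z of disc1 in the frame of rod between -0.004 and 0.004 m and x of disc2 in the frame of rod between 0.004 and 0.108 m and y of disc2 in the frame of rod between -0.004 and 0.004 m and z of disc2 in the frame of rod between -0.004 and 0.004 m and x of disc3 in the frame of rod between 0.004 and 0.108 m and y of disc3 in the frame of rod between -0.004 and 0.004 m and z of disc3 in the frame of rod between -0.004 and 0.004 m and height (world z) of each of disc1, disc2, disc3 above 0.105 m and contact force between each of disc1, disc2, disc3 and holder below 0.05 N), for 0.2 s.
At the end, for the whole second after the job is handed in: The rod lies at rest in the stand as at first (within 8 mm along, 5 mm across and in height, tip up by 11 to 19 degrees), with all three discs on its thin part, their centres 4 to 48 mm ahead of the collar's face and within 4 mm of the axis (x of disc1 in the frame of rod between 0.004 and 0.048 m and y of disc1 in the frame of rod between -0.004 and 0.004 m and z of disc1 in the frame of rod between -0.004 and 0.004 m and x of disc2 in the frame of rod between 0.004 and 0.048 m and y of disc2 in the frame of rod between -0.004 and 0.004 m and z of disc2 in the frame of rod between -0.004 and 0.004 m and x of disc3 in the frame of rod between 0.004 and 0.048 m and y of disc3 in the frame of rod between -0.004 and 0.004 m and z of disc3 in the frame of rod between -0.004 and 0.004 m and x of rod in the frame of stand between -0.008 and 0.008 m and y of rod in the frame of stand between -0.005 and 0.005 m and z of rod in the frame of stand between 0.08 and 0.09 m and angle between rod's own z axis and vertical between 0.19 and 0.34 rad and z of rod_tip in the frame of stand above 0.105 m and linear speed of rod below 0.02 m/s and linear speed of each of disc1, disc2, disc3 below 0.03 m/s); the robot touches nothing.
It fails at once if the holder is shoved more than 20 mm (distance of holder from where it was at the start of the episode above 0.02 m).
It fails at once if the bottle is disturbed (25 mm or 0.3 rad) (distance of bottle from where it was at the start of the episode above 0.025 m or angle between bottle's own z axis and vertical above 0.3 rad).
It fails at once if the beaker is disturbed (25 mm or 0.3 rad) (distance of beaker from where it was at the start of the episode above 0.025 m or angle between beaker's own z axis and vertical above 0.3 rad).
It fails at once if the tube rack is disturbed (25 mm or 0.3 rad) (distance of tube_rack from where it was at the start of the episode above 0.025 m or angle between tube_rack's own z axis and vertical above 0.3 rad).
It fails at once if the rod or a disc drops onto the bench (height (world z) of any of disc1, disc2, disc3 below 0.035 m or height (world z) of rod below 0.02 m).
It also fails if it takes over 70 s, if anything falls off the work surface, if the arm or the gripper's body presses on something with over 40 N, if the wrist force passes 120 N, or if a joint passes its speed limit or range.

## Working session

There is one attempt and no reset: what is moved stays moved. The work goes in short steps, Python scripts to look and compute and a tool call to move; the robot and the scene stay as the last step left them, time stands still between calls to the robot, and variables do not carry over. Pictures are saved under pics/ and viewed, at most 10 in all, crops included, and the job is handed in when it is done.

Besides the shell and the picture viewer there is one more tool, called after "Request:" by a JSON object that holds its "api" and its "payload". jog_arm: Moves the arm, as the interface text tells. Shifts and turns lie within -1 to 1; 1 stands for 0.4 m of shift or pi/2 rad of turn. Its arguments: {"type":"object","properties":{"series":{"type":"string"},"grip_force":{"type":"number"}},"required":["series"]}

```bash
ls; mkdir -p pics
cat > h.py <<'E'
import numpy as np, cv2
from rig import *
from scipy.spatial.transform import Rotation as Rn
def ray(p,rc):
    K=np.array(p["intrinsics"]);R=np.array(p["R"]);t=np.array(p["t"])
    d=R.T@np.linalg.inv(K)@np.array([rc[1],rc[0],1.]); return -R.T@t, d/np.linalg.norm(d)
def atz(p,rc,z):
    c,d=ray(p,rc); return c+d*(z-c[2])/d[2]
def tri(prs):
    A=np.zeros((3,3));b=np.zeros(3)
    for p,rc in prs:
        c,d=ray(p,rc);M=np.eye(3)-np.outer(d,d);A+=M;b+=M@c
    x=np.linalg.solve(A,b)
    return x,[float(np.linalg.norm((np.eye(3)-np.outer(ray(p,rc)[1],ray(p,rc)[1]))@(x-ray(p,rc)[0]))) for p,rc in prs]
def proj(p,X):
    c=np.array(p["R"])@X+np.array(p["t"]);u=np.array(p["intrinsics"])@c;return u[1]/u[2],u[0]/u[2]
E
python3 - <<'E'
from h import *
P={n:capture(n) for n in("scene","top")}
cv2.imwrite("pics/a.png",cv2.cvtColor(np.hstack([cv2.resize(P[n]["img"],(400,300)) for n in P]),cv2.COLOR_RGB2BGR))
cv2.imwrite("pics/top.png",cv2.cvtColor(P["top"]["img"],cv2.COLOR_RGB2BGR))
cv2.imwrite("pics/scene.png",cv2.cvtColor(P["scene"]["img"],cv2.COLOR_RGB2BGR))
for l in "rod rod_tip stand stand_rest stand_v holder holder_exit disc1 bottle beaker tube_rack".split():
    for n in P:
        print(l,n,[(np.round(m["point"]).tolist(),round(m["confidence"],2)) for m in mark_of(l,P[n])][:5])
for n in P: c,_=ray(P[n],(210,280)); print(n,c.round(),np.array(P[n]["intrinsics"])[0,0])
print(sense())
E
```

```text
pics
rod scene [([375.0, 278.0], 0.68), ([215.0, 216.0], 0.6), ([116.0, 291.0], 0.56), ([182.0, 313.0], 0.55)]
rod top [([262.0, 139.0], 0.87), ([152.0, 358.0], 0.7), ([201.0, 214.0], 0.67)]
rod_tip scene [([147.0, 313.0], 0.84), ([189.0, 346.0], 0.83), ([185.0, 201.0], 0.64), ([387.0, 225.0], 0.64), ([268.0, 315.0], 0.46)]
rod_tip top [([224.0, 169.0], 0.89), ([161.0, 211.0], 0.77), ([287.0, 254.0], 0.75), ([180.0, 377.0], 0.62)]
stand scene [([184.0, 342.0], 0.98), ([198.0, 309.0], 0.87), ([145.0, 364.0], 0.64)]
stand top [([198.0, 219.0], 0.73), ([168.0, 214.0], 0.65)]
stand_rest scene [([178.0, 310.0], 0.76), ([281.0, 197.0], 0.4)]
stand_rest top [([197.0, 215.0], 0.75)]
stand_v scene [([184.0, 342.0], 0.98), ([198.0, 309.0], 0.87), ([145.0, 364.0], 0.64)]
stand_v top [([198.0, 219.0], 0.73), ([168.0, 214.0], 0.65)]
holder scene [([290.0, 208.0], 0.66)]
holder top [([228.0, 330.0], 0.55)]
holder_exit scene [([287.0, 211.0], 0.96)]
holder_exit top [([223.0, 334.0], 0.96)]
disc1 scene [([282.0, 206.0], 0.57), ([280.0, 195.0], 0.49), ([280.0, 205.0], 0.49)]
disc1 top [([222.0, 329.0
[... 457 characters left out ...]
62153
{'time_s': 1.2, 'joints': array([-1.43238886e+00,  3.12941914e-01,  1.49770762e+00, -2.09977036e-05,
        1.33103420e+00, -2.23385910e-01]), 'dq': array([ 0.00157898, -0.0028646 , -0.00051057,  0.00120648, -0.00195983,
        0.00098554]), 'tau': array([ 1.22603145e-03, -4.12166619e+01, -2.59900761e+01, -1.04634514e-04,
        4.94557771e-04, -2.70650851e-06]), 'eef_pos': array([ 185.81523623, -491.01305351,  250.26984797]), 'ee_rot': array([-4.59302603e-05,  9.83682314e-01,  1.79914154e-01, -8.25490963e-06]), 'force': array([ 1.08130823, -0.69640113,  0.18485624]), 'wrist_torque': array([ 0.07545903,  0.02823508, -0.02815432]), 'grip_force': 0.0, 'grip_width': 1.0002119952366606}
```

View pics/scene.png

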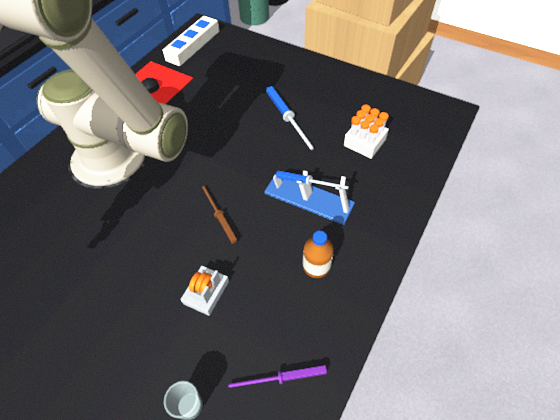

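View pics/top.png

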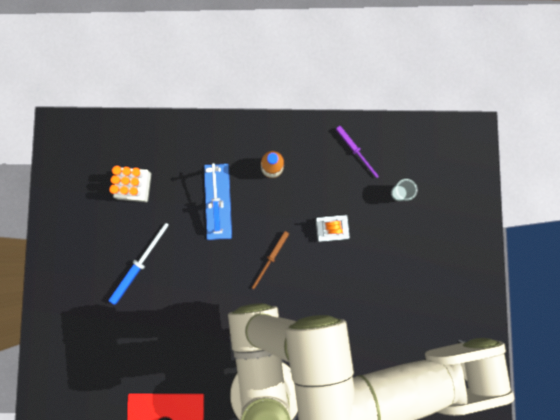

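The blue rods are a large one loose on the bench (scene 100,280; top 262,139) and a small one in the stand (scene 178,300; top 200,214). The brown one (scene 215,216) and the purple one (scene 375,278) are not meant. I choose the small blue rod in the stand. The holder is at scene 290,205 and top 228,332.

Run:
```python
from h import *
P={n:capture(n) for n in("scene","top","wrist")}
s,t=P["scene"],P["top"]
for n,a,b in (("rest",(178,310),(197,215)),("tip",(189,346),(161,211)),("exit",(287,211),(223,334))): print(n,tri([(s,a),(t,b)]))
for n,rc in (("bottle",(169,269)),("beaker",(192,397)),("rack",(185,133)),("brown",(260,270))): print(n,atz(t,rc,20).round())
w=P["wrist"]; st=sense(); q=st["ee_rot"]; R=Rn.from_quat([q[1],q[2],q[3],q[0]]).as_matrix()
c,d=ray(w,(210,280)); print("cam in tool",(R.T@(c-st["eef_pos"])).round(1),(R.T@d).round(3),np.array(w["intrinsics"]).round(1).tolist()); print((np.array(w["R"])@R).round(3)); print(R.round(3))
a=cv2.resize(s["img"][160:225,255:365],(660,390),interpolation=cv2.INTER_CUBIC)
b=cv2.resize(s["img"][255:320,175:240],None,fx=3,fy=3,interpolation=cv2.INTER_CUBIC)
a=np.hstack([a,np.zeros((390,130,3),np.uint8)]); 
f=np.zeros((600,790,3),np.uint8); f[:390]=a; f[395:590,:195]=b
tt=cv2.resize(t["img"][155:245,195:240],None,fx=2,fy=2); f[395:575,220:310]=tt
th=cv2.resize(t["img"][205:255,305:365],None,fx=4,fy=4); f[395:595,330:570]=th
cv2.imwrite("pics/b.png",f[:,:,::-1])
```

```text
rest (array([625.77390465, 163.43667469,  96.62795485]), [0.6893886861459044, 0.6893886861460892])
tip (array([733.52500612, 172.98826241, 108.26912318]), [5.9000589005341615, 5.900058900534293])
exit (array([ 553.01114098, -216.51018785,   45.21730457]), [6.362182254371048, 6.362182254371054])
bottle [731.  -8.  20.]
beaker [ 656. -438.   20.]
rack [674. 445.  20.]
brown [428. -13.  20.]
cam in tool [ 8.30e+01  1.00e-01 -1.24e+02] [-0.313  0.018  0.949] [[305.0, 0.0, 274.5], [0.0, 305.0, 212.0], [0.0, 0.0, 1.0]]
[[ 0.     1.     0.   ]
 [-0.948  0.    -0.319]
 [-0.319 -0.     0.948]]
[[ 0.935  0.354  0.   ]
 [ 0.354 -0.935  0.   ]
 [ 0.    -0.    -1.   ]]
```

View pics/b.png

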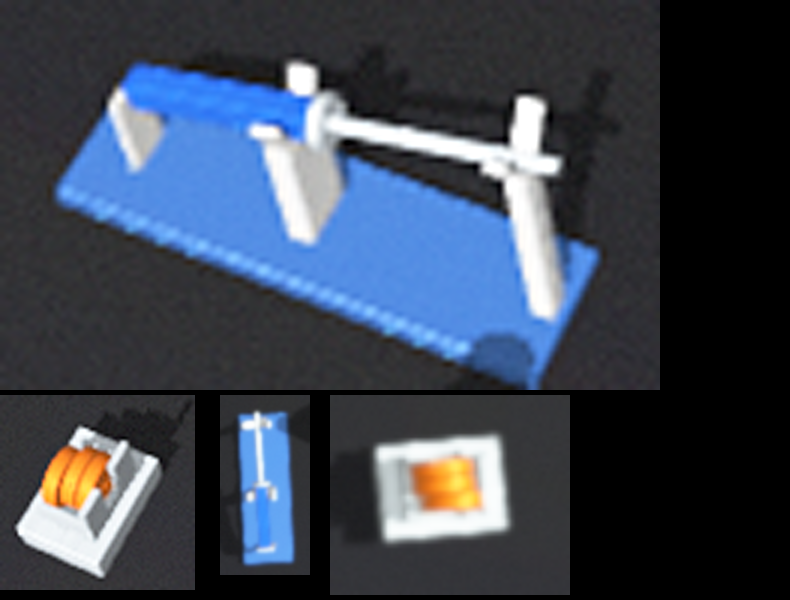

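The crop shows the blue-handled rod lying in its stand (tip right, at crop 545,160), which is the right one. The holder's slotted end wall is on its +x side. I'll move above the holder for a wrist view.

Request:
{"api": "jog_arm", "payload": {"series": "1 -0.33 0.13 0 0 0.23 1;1 -0.33 0.13 0 0 0.23 1;1 -0.33 0.13 0 0 0.23 1;1 -0.33 0.13 0 0 0.23 1;1 -0.33 0.13 0 0 0.23 1;1 -0.33 0.13 0 0 0.23 1;1 -0.33 0.13 0 0 0.23 1;1 -0.33 0.13 0 0 0.23 1;1 -0.33 0.13 0 0 0.23 1;1 -0.33 0.13 0 0 0.23 1;1 -0.33 0.13 0 0 0.23 1"}}

```text
time_s: 2.72
eef_pos: [512.7, -226.9, 198.6]
ee_rot: [0.0, 1.0, -0.001, 0.0]
force: [1.0, 0.3, 0.1]
grip_width: 1.0
grip_force: 0.0
```

```bash
cat >> h.py <<'E'
def pose():
    s=sense();q=s["ee_rot"];return np.array(s["eef_pos"]),Rn.from_quat([q[1],q[2],q[3],q[0]])
def tool(yaw,pitch=0):  # tool x along heading, pitched up; z down
    return Rn.from_euler("z",yaw)*Rn.from_euler("y",-pitch)*Rn.from_euler("x",np.pi)
def delta(X,R1):
    p,R=pose(); d=R.inv().apply(np.array(X)-p)/400; r=(R.inv()*R1).as_rotvec()/(np.pi/2)
    return d.round(4).tolist(),r.round(4).tolist()
E
python3 - <<'E'
from h import *
w=capture("wrist"); cv2.imwrite("pics/w1.png",w["img"][:,:,::-1])
print(pose()[0], pose()[1].as_matrix().round(3).tolist())
for l in "holder holder_exit disc1".split():
    print(l,[(np.round(m["point"],1).tolist(),round(m["confidence"],2)) for m in mark_of(l,w)][:5])
for m in mark_of("holder_exit",w)[:1]: print(atz(w,m["point"],55))
E
```

```text
[ 512.75953063 -226.69770785  198.5370046 ] [[1.0, -0.001, 0.0], [-0.001, -1.0, -0.0], [0.0, 0.0, -1.0]]
holder [([166.1, 262.4], 0.71), ([37.8, 509.5], 0.57)]
holder_exit [([157.0, 262.7], 0.94)]
disc1 [([163.7, 261.8], 0.82), ([180.8, 262.5], 0.77), ([194.3, 263.5], 0.56)]
[ 556.0291965  -216.34180889   55.        ]
```

View pics/w1.png

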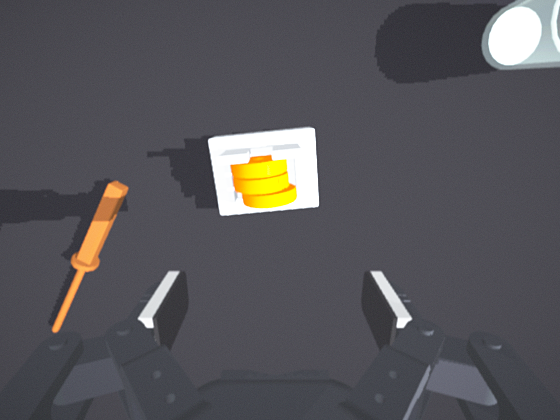

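The end wall with its slot is on the far (+x) side (pixel ~150,262), and the discs (164–200, 262) are visibly staggered. The holder's yaw is roughly +0.08. I'll go down to a close view of it.

Run:
```python
from h import *
print(delta([465,-221,80],tool(0.08)), sense()["joints"].round(3))
```

```text
([-0.1202, -0.013, 0.2959], [0.0, -0.0001, -0.0509]) [-0.624  0.434  1.464  0.     1.243  0.946]
```

Request:
{"api": "jog_arm", "payload": {"series": "-0.12 -0.013 0.295 0 0 -0.051 1;-0.12 -0.013 0.295 0 0 -0.051 1;-0.12 -0.013 0.295 0 0 -0.051 1;-0.12 -0.013 0.295 0 0 -0.051 1;-0.12 -0.013 0.295 0 0 -0.051 1"}}

```text
time_s: 3.6
eef_pos: [466.8, -221.7, 82.3]
ee_rot: [0.001, 0.999, 0.04, 0.002]
force: [-0.5, -0.5, 1.1]
grip_width: 1.001
grip_force: 0.0
```

Run:
```python
from h import *
w=capture("wrist"); np.savez("w2.npz",**{k:np.array(w[k]) for k in("img","intrinsics","R","t")})
p,R=pose(); print(p,R.as_euler("ZYX").round(4)); np.save("w2pose.npy",np.r_[p,R.as_quat()])
cv2.imwrite("pics/w2.png",cv2.resize(w["img"][:,:,::-1],(800,600),interpolation=cv2.INTER_CUBIC))
for l in "holder holder_exit disc1".split():
    print(l,[(np.round(m["point"],1).tolist(),round(m["confidence"],2)) for m in mark_of(l,w)][:5])
print(atz(w,mark_of("holder_exit",w)[0]["point"],55))
```

```text
[ 466.5109021  -221.51058335   82.03592313] [ 8.100e-02 -2.700e-03  3.139e+00]
holder []
holder_exit [([95.8, 275.0], 0.83)]
disc1 [([165.6, 279.9], 0.86), ([107.4, 269.4], 0.78), ([140.0, 273.0], 0.66)]
[ 555.39047691 -214.60209114   55.        ]
```

View pics/w2.png

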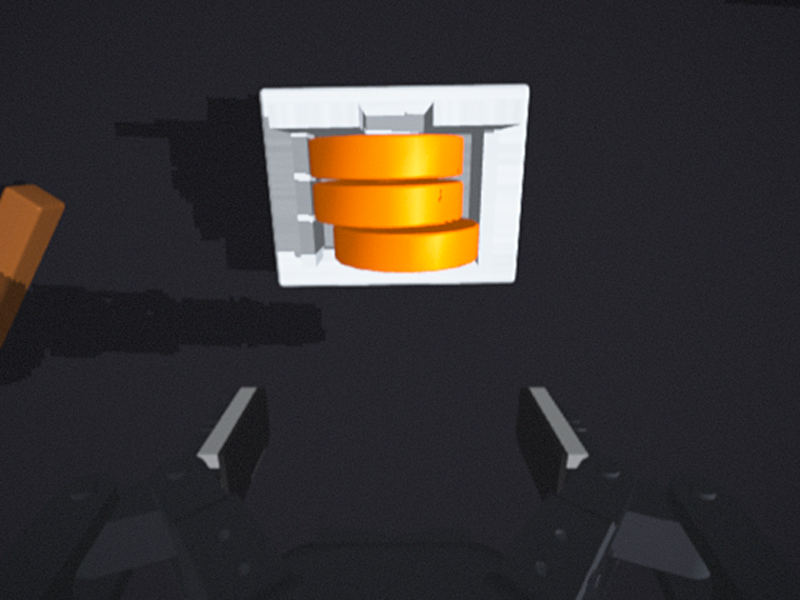

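Three discs: the exit-side one spans columns 309–464 at row 155, the middle one 312–463 at row 203, and the front one 334–479 at row 245. Block corners are near (90,262), (85,528), (283,517) and (287,279).

```bash
cat > fit.py <<'E'
from h import *
from scipy.optimize import least_squares
w=dict(np.load("w2.npz")); img=w["img"].astype(int)
hsv=cv2.cvtColor(w["img"],cv2.COLOR_RGB2HSV)
org=(hsv[...,1]>150)&(hsv[...,2]>110)&(hsv[...,0]<25); org[:,:120]=0; org[:,400:]=0; org[240:]=0
for r in range(88,195,4):
    c=np.where(org[r])[0]; print(r,(c.min(),c.max()) if len(c) else None,end="; ")
wh=((img.min(2)>90)|org).astype(np.uint8); wh[240:]=0; wh[:,:150]=0; wh[:,420:]=0
cs=max(cv2.findContours(wh,cv2.RETR_EXTERNAL,cv2.CHAIN_APPROX_NONE)[0],key=cv2.contourArea)
pl=cv2.approxPolyDP(cv2.convexHull(cs),4,True)[:,0]; print("\n",pl.tolist())
E
python3 fit.py
```

```text
88 None; 92 None; 96 (np.int64(221), np.int64(323)); 100 (np.int64(216), np.int64(323)); 104 (np.int64(216), np.int64(323)); 108 (np.int64(217), np.int64(323)); 112 (np.int64(217), np.int64(323)); 116 (np.int64(217), np.int64(323)); 120 (np.int64(218), np.int64(323)); 124 (np.int64(222), np.int64(311)); 128 (np.int64(221), np.int64(323)); 132 (np.int64(219), np.int64(323)); 136 (np.int64(219), np.int64(323)); 140 (np.int64(220), np.int64(323)); 144 (np.int64(220), np.int64(323)); 148 (np.int64(220), np.int64(323)); 152 (np.int64(221), np.int64(322)); 156 (np.int64(230), np.int64(334)); 160 (np.int64(234), np.int64(334)); 164 (np.int64(234), np.int64(334)); 168 (np.int64(234), np.int64(334)); 172 (np.int64(234), np.int64(333)); 176 (np.int64(235), np.int64(333)); 180 (np.int64(236), np.int64(333)); 184 (np.int64(240), np.int64(326)); 188 (np.int64(257), np.int64(309)); 192 None; 
 [[369, 59], [359, 197], [195, 198], [183, 62]]
```

```bash
cat > fit2.py <<'E'
from h import *
from scipy.optimize import least_squares
w=dict(np.load("w2.npz"))
cor=np.array([[369.5,59],[359.5,197.5],[195,198.5],[183,62]]); body=np.array([[38,-50,30],[-38,-50,30],[-38,50,30],[38,50,30.]])
def T(v,P): c,s=np.cos(v[2]),np.sin(v[2]); return np.array([[c*p[0]-s*p[1]+v[0],s*p[0]+c*p[1]+v[1],p[2]] for p in P])
def res(v): return np.concatenate([np.array(proj(w,X))[::-1]-c for X,c in zip(T(v,body),cor)])
h=least_squares(res,[535,-216,.09]); v=h.x; print("holder",v.round(3),h.fun.round(1))
a=np.linspace(0,2*np.pi,721)
def pts(hx,hy): return np.array([[hx+s,hy+25*np.cos(t),55+25*np.sin(t)] for s in(-6,6) for t in a])
for n,hx,row,L,Rr in (("A",15,(100,120),216.5,323.7),("B",1.5,(132,150),219.5,323.7),("C",-12,(160,178),234,334.2)):
    def f(u):
        q=np.array([proj(w,X) for X in T(v,pts(hx,u[0]))]); return np.array([q[:,1].min()-L,q[:,1].max()-Rr])
    s=least_squares(f,[0.],diff_step=1e-3,x_scale=1); q=np.array([proj(w,X) for X in T(v,pts(hx,s.x[0]))])
    print(n,"y in holder",s.x.round(2),"res",f(s.x).round(2),"rows",q[:,0].min().round(),q[:,0].max().round(),"world",T(v,[[hx,s.x[0],55]]).round(1))
print("exit",T(v,[[21,0,55]]))
E
python3 fit2.py
```

```text
holder [ 5.36254e+02 -2.17270e+02  9.20000e-02] [ 2.2 -0.4  0.9  1.  -0.7  1.8 -2.4 -1.2]
A y in holder [3.11] res [-1.16  1.17] rows 88.0 121.0 world [[ 550.9 -212.8   55. ]]
B y in holder [2.62] res [-1.01  1.01] rows 121.0 155.0 world [[ 537.5 -214.5   55. ]]
C y in holder [-3.17] res [-1.49  1.48] rows 145.0 187.0 world [[ 524.6 -221.5   55. ]]
exit [[ 557.16485793 -215.34057888   55.        ]]
```

Request:
{"api": "jog_arm", "payload": {"series": "0 0 -0.15 0 0 0 1;0 0 -0.3 0 0 0 1;0.32 -0.92 -0.3 0 0 0 0.3;0.32 -0.92 -0.3 0 0 0 0.3;0.32 -0.92 -0.3 0 0 0 0.3;0.32 -0.92 -0.3 0 0 0 0.3;0.32 -0.92 -0.3 0 0 0 0.3;0.32 -0.92 -0.3 0 0 0 0.3;0.32 -0.92 -0.3 0 0 0 0.3;0.32 -0.92 -0.3 0 0 0 0.3;0.32 -0.92 -0.3 0 0 0 0.3"}}

```text
time_s: 5.22
eef_pos: [563.1, 154.9, 200.4]
ee_rot: [0.0, 0.999, 0.04, -0.0]
force: [0.4, -0.9, -0.1]
grip_width: 0.652
grip_force: 0.0
```

Run:
```python
from h import *
w=capture("wrist"); np.savez("w3.npz",**{k:np.array(w[k]) for k in("img","intrinsics","R","t")})
p,R=pose(); print(p,R.as_euler("ZYX").round(4))
cv2.imwrite("pics/w3.png",cv2.resize(w["img"][:,:,::-1],(800,600),interpolation=cv2.INTER_CUBIC))
for l in "rod rod_tip stand stand_rest stand_v".split():
    print(l,[(np.round(m["point"],1).tolist(),round(m["confidence"],2)) for m in mark_of(l,w)][:5])
```

```text
[563.12801624 154.78964855 200.41161613] [7.8700e-02 1.0000e-04 3.1414e+00]
rod [([138.4, 266.9], 0.95), ([310.0, 401.6], 0.85), ([297.8, 42.5], 0.66)]
rod_tip [([192.8, 103.0], 0.79)]
stand [([131.0, 270.1], 0.76)]
stand_rest [([139.2, 265.1], 0.92)]
stand_v [([131.0, 270.1], 0.76)]
```

View pics/w3.png

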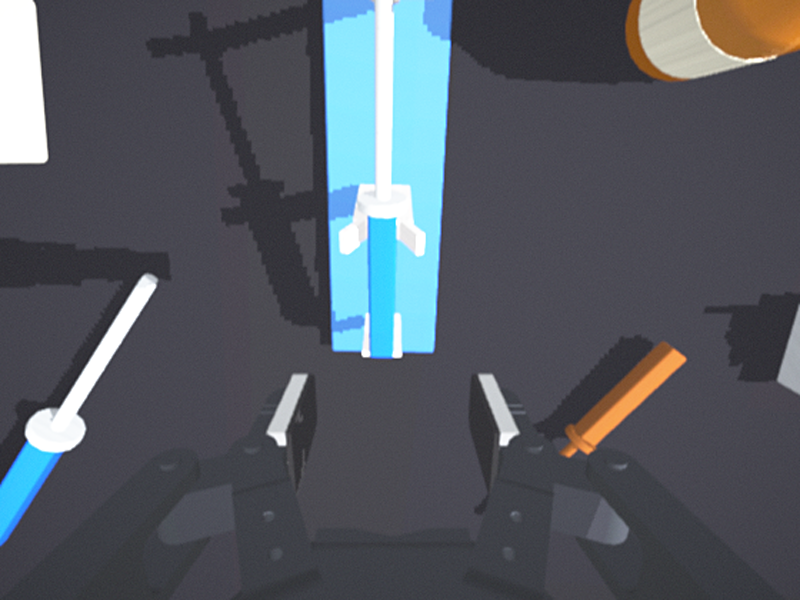

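The rod is in the stand, centred at column ~384 from handle end (row 355) to collar (row 205), nearly parallel to the tool. The large blue look-alike is at the lower left and not involved.

Run:
```python
from h import *
w=dict(np.load("w3.npz")); k=.7
print("origin", atz(w,(138.4,266.9),85), atz(w,(139.2,265.1),85))
print("collar top", atz(w,(205*k,384.5*k),85))
print("tip area", atz(w,(3*k,385*k),85+.26*90))
print("handle end top", atz(w,(357*k,383*k),85-27.4+8))
for rc in ((352*k,333*k),(352*k,435*k),(5*k,322.5*k),(5*k,452*k)): print("plate",atz(w,rc,12).round(1))
# blue edges of handle per row
hsv=cv2.cvtColor(w["img"],cv2.COLOR_RGB2HSV); 
for r in (170,190,210,230,240):
    print(r,w["img"][r,245:295:1].astype(int)[:,0].tolist())
# rod white edges
for r in (20,50,80,110): 
    g=w["img"][r,240:300].astype(int)[:,0]; c=np.where(g>170)[0]+240; print(r,c.min(),c.max(), (c.min()+c.max())/2)
```

```text
origin [624.10412088 165.75215429  85.        ] [623.39790327 167.08486129  85.        ]
collar top [620.41894407 163.75233839  85.        ]
tip area [706.81670427 169.5243971  108.4       ]
handle end top [520.99465225 157.72310703  65.6       ]
plate [496.3 196.4  12. ]
plate [502.7 116.5  12. ]
plate [730.  211.3  12. ]
plate [736.3 131.9  12. ]
170 [255, 255, 255, 255, 255, 255, 255, 173, 141, 134, 133, 127, 94, 57, 56, 58, 58, 62, 60, 60, 55, 57, 56, 54, 62, 57, 60, 59, 58, 57, 61, 61, 97, 127, 132, 134, 147, 186, 224, 232, 235, 234, 235, 234, 233, 230, 255, 255, 255, 255]
190 [135, 134, 134, 136, 131, 136, 135, 135, 134, 135, 136, 134, 110, 59, 41, 56, 66, 66, 58, 58, 57, 53, 59, 58, 56, 58, 55, 55, 63, 57, 58, 73, 122, 135, 133, 135, 135, 138, 138, 134, 137, 137, 138, 136, 139, 137, 139, 136, 138, 134]
210 [129, 131, 131, 131, 130, 132, 130, 131, 132, 133, 132, 133, 124, 72, 52, 54, 60, 59, 59, 59, 60, 61, 60, 61, 54, 57, 55, 55, 58, 58, 63, 96, 129, 132, 133, 133, 134, 135, 134, 131, 132, 136, 134, 133, 136, 136, 138, 135, 132, 135]
230 [112, 114, 111, 116, 111, 112, 111, 116, 120, 164, 250, 255, 255, 183, 62, 53, 60, 58, 56, 59, 54, 61, 58, 55, 56, 52, 54, 60, 54, 48, 166, 255, 255, 255, 255, 235, 151, 126, 129, 135, 130, 131, 130, 133, 133, 131, 133, 132, 132, 133]
240 [127, 131, 130, 131, 126, 128, 127, 125, 152, 228, 248, 249, 249, 182, 80, 56, 55, 59, 60, 59, 60, 59, 61, 57, 52, 57, 57, 58, 54, 79, 196, 255, 255, 255, 255, 243, 158, 124, 133, 135, 132, 129, 130, 134, 129, 133, 133, 132, 131, 133]
20 262 275 268.5
50 262 274 268.0
80 262 274 268.0
110 262 273 267.5
```

Run:
```python
from h import *
R=tool(.065,.262); g=np.array([568.3,160.8,70]); z=R.apply([0,0,1]); print(z)
print(delta(g-70*z,R)); print(delta(g,R))
```

```text
[ 0.25846584  0.01682398 -0.96587388]
([-0.0316, -0.0125, 0.1571], [-0.0012, 0.1667, 0.0093])
([0.0137, -0.0118, 0.3261], [-0.0012, 0.1667, 0.0093])
```

Request:
{"api": "jog_arm", "payload": {"series": "-0.032 -0.0125 0.157 0 0.167 0.009 0.1;-0.032 -0.0125 0.157 0 0.167 0.009 0.1;-0.032 -0.0125 0.157 0 0.167 0.009 0.1;-0.01 -0.012 0.24 0 0.167 0.009 0.1;0.0137 -0.012 0.326 0 0.167 0.009 0.1;0.0137 -0.012 0.326 0 0.167 0.009 0.1;0.0137 -0.012 0.326 0 0.167 0.009 0.1"}}

```text
time_s: 6.4
eef_pos: [569.4, 161.5, 71.8]
ee_rot: [-0.005, 0.991, 0.033, 0.132]
force: [0.4, 0.1, -1.3]
grip_width: 0.55
grip_force: 0.0
```

Run:
```python
from h import *
w=capture("wrist")
p,R=pose(); print(p,R.as_euler("ZYX").round(4),sense()["force"]); 
print(delta([568.3,160.8,70],tool(.065,.262)))
cv2.imwrite("pics/w4.png",w["img"][:,:,::-1])
```

```text
[569.26018093 161.57094088  71.97524695] [ 0.0661 -0.2647 -3.1397] [ 0.47243601 -0.34095144  0.77529267]
([-0.0037, 0.0018, 0.0041], [-0.0014, -0.0017, 0.0007])
```

View pics/w4.png

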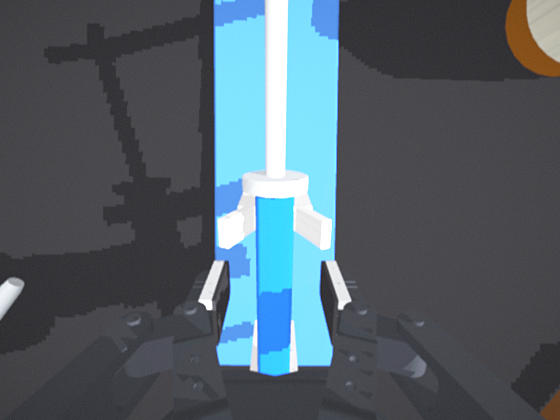

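Request:
{"api": "jog_arm", "payload": {"series": "-0.003 0.001 0.004 0 0 0 -1;-0.003 0.001 0.004 0 0 0 -1;-0.003 0.001 0.004 0 0 0 -1;-0.003 0.001 0.004 0 0 0 -1;-0.003 0.001 0.004 0 0 0 -1;-0.003 0.001 0.004 0 0 0 -1", "grip_force": 60}}

```text
time_s: 7.2
eef_pos: [567.6, 161.1, 68.6]
ee_rot: [-0.005, 0.991, 0.033, 0.131]
force: [-4.2, -0.4, 6.0]
grip_width: 0.173
grip_force: 60.9
```

Request:
{"api": "jog_arm", "payload": {"series": "0.01 0 -0.036 0 0 0 -1;0.02 0 -0.073 0 0 0 -1;0.04 0 -0.145 0 0 0 -1;0.07 0 -0.25 0 0 0 -1;0.07 0 -0.28 0 0 0 -1;0.07 0 -0.28 0 0 0 -1;0.07 0 -0.28 0 0 0 -1"}}

```text
time_s: 8.07
eef_pos: [564.8, 160.7, 181.9]
ee_rot: [-0.005, 0.991, 0.033, 0.129]
force: [-0.2, -0.6, -0.9]
grip_width: 0.174
grip_force: 59.9
```

Run:
```python
from h import *
w=capture("wrist"); np.savez("w5.npz",**{k:np.array(w[k]) for k in("img","intrinsics","R","t")})
p,R=pose(); print(p,R.as_euler("ZYX").round(4),sense()["force"]); 
cv2.imwrite("pics/w5.png",w["img"][:,:,::-1])
# level, 130mm before holder
d=np.array([np.cos(.092),np.sin(.092),0])
print(delta([380,-150,185],tool(.092)))
g=w["img"].astype(int)
for r in (5,20,40,60,80,100,120,150,160):
    print(r,g[r,235:315,0].tolist()[::1] if r in(20,) else [(i+235) for i in range(79) if (g[r,235+i,0]>150)!=(g[r,236+i,0]>150)])
```

```text
[564.92625805 160.67310711 181.94683759] [ 0.0661 -0.2596 -3.1397] [-0.25552728  0.30732686 -1.98885011]
([-0.4935, 0.7442, -0.1404], [0.0009, -0.1653, -0.0163])
5 [265, 286]
20 [44, 36, 39, 47, 47, 43, 42, 46, 41, 45, 46, 47, 43, 42, 44, 43, 43, 42, 43, 46, 44, 40, 41, 40, 40, 41, 38, 43, 71, 121, 144, 156, 166, 179, 188, 199, 209, 221, 230, 237, 241, 246, 248, 249, 251, 251, 252, 251, 250, 252, 247, 161, 66, 36, 43, 42, 42, 44, 43, 45, 41, 42, 42, 44, 44, 42, 41, 40, 44, 43, 46, 43, 38, 40, 40, 43, 43, 44, 44, 42]
40 [239, 264, 265, 310]
60 [265, 285]
80 [265, 285]
100 [265, 285]
120 [265, 285]
150 [265, 284]
160 [266, 284]
```

View pics/w5.png

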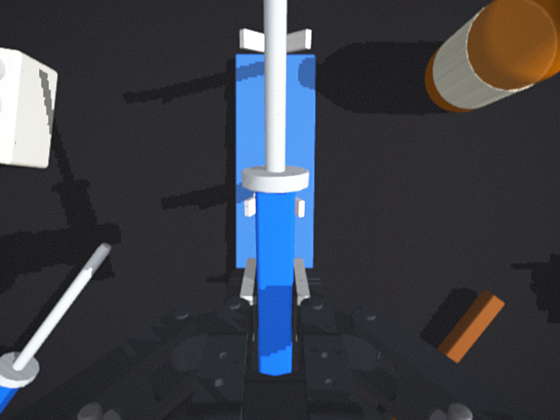

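The rod is held straight along the tool (axis at column 275, the image centre), with the collar at row 178, and it is clear of the stand. Next I'll level it and go to the holder's front.

```bash
cat >> h.py <<'E'
H=np.array([536.25,-217.27]); HY=.092
def hpos(tipx,y,z,dz=-1.0,L=168.6): # TCP for rod tip at holder x, rod at holder y, axis height z
    c,s=np.cos(HY),np.sin(HY); x=tipx-L
    return [H[0]+c*x-s*y,H[1]+s*x+c*y,z+dz]
def inh():
    p,_=pose(); c,s=np.cos(HY),np.sin(HY); d=p[:2]-H; return np.r_[c*d[0]+s*d[1]+168.6,-s*d[0]+c*d[1],p[2]+1].round(2)
E
python3 - <<'E'
from h import *
X=hpos(-62,-3.2,130); print(X,delta(X,tool(HY)))
E
```

```text
[np.float64(306.91919593538995), np.float64(-241.64175223654286), 129.0] ([-0.7202, 0.9609, -0.0562], [0.0009, -0.1653, -0.0163])
```

Request:
{"api": "jog_arm", "payload": {"series": "-0.1 0.12 -0.05 0 0 0 -1;-0.2 0.24 -0.05 0 -0.04 -0.004 -1;-0.3 0.36 -0.05 0 -0.08 -0.008 -1;-0.4 0.48 -0.05 0 -0.12 -0.012 -1;-0.5 0.62 -0.05 0 -0.165 -0.016 -1;-0.6 0.78 -0.056 0 -0.165 -0.016 -1;-0.7 0.9 -0.056 0 -0.165 -0.016 -1;-0.72 0.961 -0.056 0 -0.165 -0.016 -1;-0.72 0.961 -0.056 0 -0.165 -0.016 -1;-0.72 0.961 -0.056 0 -0.165 -0.016 -1;-0.72 0.961 -0.056 0 -0.165 -0.016 -1;-0.72 0.961 -0.056 0 -0.165 -0.016 -1"}}

```text
time_s: 9.62
eef_pos: [308.2, -240.9, 129.7]
ee_rot: [0.001, 0.999, 0.047, 0.002]
force: [0.0, -0.2, -0.5]
grip_width: 0.179
grip_force: 59.9
```

Run:
```python
from h import *
w=capture("wrist")
p,R=pose(); print(p,R.as_euler("ZYX").round(4),sense()["force"],sense()["joints"].round(2),inh()); 
g=w["img"].astype(int)
for r in (10,60,110,160):
    c=np.where(g[r,235:315,0]>110)[0]+235; print(r,c.min(),c.max())
X=hpos(-60,-3.2,55); print(X,delta(X,tool(HY)))
```

```text
[ 308.12745534 -241.07148023  129.76595611] [ 0.0929 -0.0032  3.14  ] [-0.24843535 -0.35407809 -1.09679327] [-0.97  0.17  2.03  0.    0.93  0.51] [-60.74  -2.74 130.77]
10 263 287
60 264 286
110 264 286
160 265 285
[np.float64(308.9107379036472), np.float64(-241.45801168938473), 54.0] ([0.0013, 0.0008, 0.1894], [0.001, -0.002, 0.0006])
```

Request:
{"api": "jog_arm", "payload": {"series": "0.001 0.001 0.1 0 0 0 -1;0.001 0.001 0.17 0 0 0 -1;0.001 0.001 0.19 0 0 0 -1;0.001 0.001 0.19 0 0 0 -1;0.001 0.001 0.19 0 0 0 -1;0.001 0.001 0.19 0 0 0 -1"}}

```text
time_s: 10.42
eef_pos: [308.7, -242.4, 54.4]
ee_rot: [0.001, 0.999, 0.046, 0.002]
force: [-0.2, -0.1, -1.3]
grip_width: 0.181
grip_force: 59.8
```

Run:
```python
from h import *
p,R=pose(); print(p,R.as_euler("ZYX").round(4),sense()["force"],inh())
P={n:capture(n) for n in("scene","top")}
X=np.array([*hpos(-60,-3.2,55)]); d=np.array([np.cos(HY),np.sin(HY),0])
tip=X+168.6*d+[0,0,1]
for n in P:
    print(n,"pred tip",np.round(proj(P[n],tip),1),[(np.round(m["point"],1).tolist(),round(m["confidence"],2)) for m in mark_of("rod_tip",P[n])][:5])
    print("   exit pred",np.round(proj(P[n],np.array([557.1,-215.4,55])),1),[np.round(m["point"],1).tolist() for m in mark_of("holder_exit",P[n])][:2])
s=P["scene"]["img"][255:325,130:240]; cv2.imwrite("pics/s6.png",cv2.resize(s,None,fx=7,fy=7,interpolation=cv2.INTER_CUBIC)[:,:,::-1])
print(delta(hpos(-14,-3.2,55),tool(HY)))
```

```text
[ 308.73132617 -242.42497279   54.41768976] [ 0.0916 -0.0039  3.1387] [-0.23045719 -0.08706225 -1.34468607] [-60.27  -4.15  55.42]
scene pred tip [274.8 179.9] [([387.1, 224.9], 0.96), ([149.2, 312.4], 0.75), ([272.8, 177.3], 0.63), ([183.3, 199.7], 0.63)]
   exit pred [286.5 209.4] [[290.3, 209.7]]
top pred tip [245.  336.1] [([224.2, 166.5], 0.76), ([178.2, 380.0], 0.76), ([242.0, 334.6], 0.59), ([286.8, 251.4], 0.52)]
   exit pred [220.2 332.6] [[222.8, 335.1], [166.2, 269.9]]
([0.1162, -0.0016, -0.0001], [0.0011, -0.002, -0.0003])
```

View pics/s6.png

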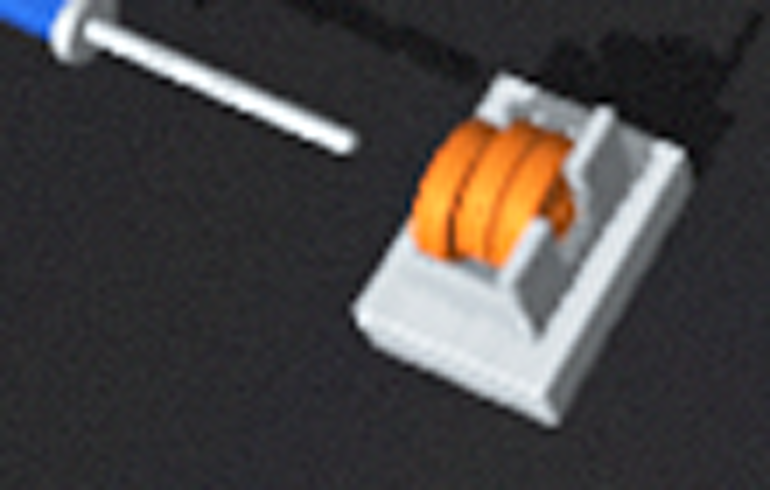

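The rod is level and pointing at the front disc (tip at crop 143,352; disc around 190,450). I'll average the noisy pose readings before entering.

```bash
cat >> h.py <<'E'
def avg(n=5):
    A=[];F=[]
    for i in range(n): capture("top"); p,R=pose(); A.append(np.r_[inh(),R.as_euler("ZYX")]); F.append(sense()["force"])
    A=np.array(A); F=np.mean(F,0); c,s=np.cos(HY),np.sin(HY)
    print("tipx,y,z",A[:,:3].mean(0).round(2),"sd",A[:,:3].std(0).round(2),"yaw,pitch",A[:,3:5].mean(0).round(4),"F_h",np.round([c*F[0]+s*F[1],-s*F[0]+c*F[1],F[2]],2),"t",sense()["time_s"])
E
python3 -c "
from h import *
avg()"
```

```text
tipx,y,z [-60.5   -3.78  54.73] sd [0.01 0.01 0.02] yaw,pitch [ 0.0915 -0.0031] F_h [ 0.15  0.15 -1.48] t 10.975
```

Request:
{"api": "jog_arm", "payload": {"series": "0.04 -0.0015 0 0 0 0 -1;0.07 -0.0015 0 0 0 0 -1;0.09 -0.0015 0 0 0 0 -1;0.098 -0.0015 0 0 0 0 -1;0.106 -0.0015 0 0 0 0 -1;0.114 -0.0015 0 0 0 0 -1;0.114 -0.0015 0 0 0 0 -1;0.114 -0.0015 0 0 0 0 -1"}}

```text
time_s: 11.98
eef_pos: [353.7, -237.3, 53.9]
ee_rot: [0.001, 0.999, 0.046, 0.002]
force: [-0.5, -1.2, -1.4]
grip_width: 0.176
grip_force: 59.9
```

```bash
python3 -c "
from h import *
avg(4)"
```

```text
tipx,y,z [-14.99  -3.22  54.86] sd [0.02 0.02 0.01] yaw,pitch [ 0.0913 -0.0031] F_h [ 0.3   0.09 -1.13] t 12.175
```

Request:
{"api": "jog_arm", "payload": {"series": "0.007 0 0 0 0 0 -1;0.014 0 0 0 0 0 -1;0.021 0 0 0 0 0 -1;0.025 0 0 0 0 0 -1;0.025 0 0 0 0 0 -1"}}

```text
time_s: 12.8
eef_pos: [363.8, -236.3, 53.8]
ee_rot: [0.001, 0.999, 0.046, 0.002]
force: [-0.9, 0.5, -0.5]
grip_width: 0.176
grip_force: 59.9
```

```bash
python3 -c "
from h import *
avg(3)"
```

```text
tipx,y,z [-4.91 -3.16 54.85] sd [0.01 0.03 0.02] yaw,pitch [ 0.0915 -0.0031] F_h [-0.02  0.05 -1.21] t 12.95
```

Request:
{"api": "jog_arm", "payload": {"series": "-0.003 -0.003 0 0 0 0 -1;-0.003 -0.006 0 0 0 0 -1;-0.003 -0.009 0 0 0 0 -1;-0.003 -0.012 0 0 0 0 -1;-0.003 -0.0152 0 0 0 0 -1;-0.003 -0.0152 0 0 0 0 -1;-0.003 -0.0152 0 0 0 0 -1"}}

```text
time_s: 13.82
eef_pos: [362.0, -230.5, 53.9]
ee_rot: [0.001, 0.999, 0.046, 0.002]
force: [0.7, -0.2, -1.6]
grip_width: 0.177
grip_force: 59.9
```

```bash
python3 -c "
from h import *
avg(3)"
```

```text
tipx,y,z [-6.08  2.84 54.88] sd [0.   0.01 0.01] yaw,pitch [ 0.0915 -0.0031] F_h [ 0.33  0.15 -1.47] t 13.975
```

Request:
{"api": "jog_arm", "payload": {"series": "0.007 0 0 0 0 0 -1;0.014 0 0 0 0 0 -1;0.019 0 0 0 0 0 -1;0.023 0 0 0 0 0 -1;0.023 0 0 0 0 0 -1"}}

```text
time_s: 14.6
eef_pos: [371.3, -229.6, 53.9]
ee_rot: [0.001, 0.999, 0.046, 0.002]
force: [-0.2, -0.2, -1.7]
grip_width: 0.174
grip_force: 59.9
```

```bash
python3 -c "
from h import *
avg(3)"
```

```text
tipx,y,z [ 3.09  2.91 54.88] sd [0.03 0.   0.  ] yaw,pitch [ 0.0915 -0.0031] F_h [ 0.64 -0.37 -0.73] t 14.75
```

Request:
{"api": "jog_arm", "payload": {"series": "0.006 0 0 0 0 0 -1;0.012 0 0 0 0 0 -1;0.018 0 0 0 0 0 -1;0.024 0 0 0 0 0 -1;0.03 0 0 0 0 0 -1;0.03 0 0 0 0 0 -1"}}

```text
time_s: 15.5
eef_pos: [383.3, -228.5, 53.9]
ee_rot: [0.001, 0.999, 0.046, 0.002]
force: [-0.3, -0.6, -0.4]
grip_width: 0.174
grip_force: 59.9
```

```bash
python3 -c "
from h import *
avg(3)"
```

```text
tipx,y,z [15.1   2.89 54.92] sd [0.03 0.01 0.  ] yaw,pitch [ 0.0915 -0.0031] F_h [ 0.68 -0.3  -1.76] t 15.65
```

Request:
{"api": "jog_arm", "payload": {"series": "0.01 0 0 0 0 0 -1;0.02 0 0 0 0 0 -1;0.03 0 0 0 0 0 -1;0.04 0 0 0 0 0 -1;0.05 0 0 0 0 0 -1;0.05 0 0 0 0 0 -1"}}

```text
time_s: 16.4
eef_pos: [403.3, -226.6, 54.0]
ee_rot: [0.001, 0.999, 0.046, 0.002]
force: [-0.4, 0.5, -2.1]
grip_width: 0.179
grip_force: 59.9
```

```bash
python3 -c "
from h import *
avg(3)"
```

```text
tipx,y,z [35.08  2.9  54.97] sd [0.06 0.02 0.01] yaw,pitch [ 0.0916 -0.003 ] F_h [ 0.55 -0.03 -1.17] t 16.55
```

No resistance, so the tip should be through all three discs. I'll advance to about 15 mm short of closing.

Request:
{"api": "jog_arm", "payload": {"series": "0.015 0 0 0 0 0 -1;0.03 0 0 0 0 0 -1;0.045 0 0 0 0 0 -1;0.06 0 0 0 0 0 -1;0.075 0 0 0 0 0 -1;0.09 0 0 0 0 0 -1;0.105 0 0 0 0 0 -1;0.11 0 0 0 0 0 -1;0.11 0 0 0 0 0 -1"}}

```text
time_s: 17.68
eef_pos: [446.9, -222.6, 54.1]
ee_rot: [0.001, 0.999, 0.046, 0.002]
force: [0.7, -0.4, -1.2]
grip_width: 0.176
grip_force: 59.9
```

```bash
python3 -c "
from h import *
avg(2)
w=capture('wrist'); cv2.imwrite('pics/w7.png',w['img'][:,:,::-1])
np.savez('w7.npz',**{k:np.array(w[k]) for k in('img','intrinsics','R','t')})"
```

```text
tipx,y,z [79.    2.88 55.1 ] sd [0.02 0.01 0.  ] yaw,pitch [ 0.0915 -0.003 ] F_h [-0.64 -0.08 -0.92] t 17.775
```

View pics/w7.png

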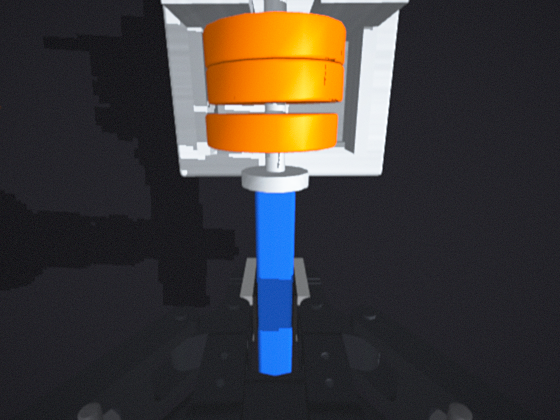

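All three discs are on the rod, which shows in the gap at row 107 and beyond at row 5. The collar (row 178) is ~5 mm short of the front disc. I'll close up gently.

Request:
{"api": "jog_arm", "payload": {"series": "0.005 0 0 0 0 0 -1;0.01 0 0 0 0 0 -1;0.015 0 0 0 0 0 -1;0.02 0 0 0 0 0 -1;0.022 0 0 0 0 0 -1;0.024 0 0 0 0 0 -1;0.024 0 0 0 0 0 -1"}}

```text
time_s: 18.7
eef_pos: [456.4, -221.8, 54.2]
ee_rot: [0.001, 0.999, 0.046, 0.002]
force: [0.6, 0.3, -1.6]
grip_width: 0.178
grip_force: 59.9
```

```bash
cat > gap.py <<'E'
from h import *
avg(2); w=capture('wrist'); g=w['img']; hsv=cv2.cvtColor(g,cv2.COLOR_RGB2HSV)
for col in (255,295):
    o=((hsv[:,col,1]>150)&(hsv[:,col,2]>110)&(hsv[:,col,0]<25)).astype(int); e=np.flatnonzero(np.diff(o)); print(col,e.tolist())
cv2.imwrite('pics/w8.png',g[:,:,::-1])
E
python3 gap.py
```

```text
tipx,y,z [88.68  2.85 55.14] sd [0.01 0.   0.02] yaw,pitch [ 0.0915 -0.0031] F_h [ 0.39 -0.11 -1.66] t 18.8
255 [50, 181]
295 [50, 126, 128, 129, 130, 133, 135, 149, 162, 180]
```

Request:
{"api": "jog_arm", "payload": {"series": "0.003 0 0 0 0 0 -1;0.006 0 0 0 0 0 -1;0.008 0 0 0 0 0 -1;0.01 0 0 0 0 0 -1;0.01 0 0 0 0 0 -1"}}

```text
time_s: 19.48
eef_pos: [460.4, -221.4, 54.1]
ee_rot: [0.001, 0.999, 0.046, 0.002]
force: [-1.0, 0.3, -0.9]
grip_width: 0.179
grip_force: 59.9
```

```bash
python3 gap.py
```

```text
tipx,y,z [92.72  2.84 55.17] sd [0.01 0.   0.  ] yaw,pitch [ 0.0915 -0.0031] F_h [-0.34 -0.06 -1.44] t 19.575
255 [63, 182]
295 [64, 96, 97, 98, 99, 100, 102, 137, 138, 140, 142, 149, 163, 180]
```

Request:
{"api": "jog_arm", "payload": {"series": "0.002 0 0 0 0 0 -1;0.004 0 0 0 0 0 -1;0.006 0 0 0 0 0 -1;0.006 0 0 0 0 0 -1"}}

```text
time_s: 20.12
eef_pos: [461.8, -221.3, 54.0]
ee_rot: [0.0, 0.999, 0.046, 0.0]
force: [-8.5, -2.2, 2.7]
grip_width: 0.175
grip_force: 60.3
```

```bash
python3 gap.py
```

```text
tipx,y,z [94.11  2.86 55.04] sd [0.   0.02 0.  ] yaw,pitch [ 0.0917 -0.0006] F_h [-8.9  -0.94  2.17] t 20.225
255 [64, 182]
295 [64, 99, 103, 150, 163, 181]
```

The stack is closed against the end wall at ~9 N with no sign of shoving. I'll back off slightly and lift.

Request:
{"api": "jog_arm", "payload": {"series": "-0.004 0 0 0 0 0 -1;-0.008 0 0 0 0 0 -1;-0.008 0 0 0 0.01 0 -1;-0.008 0 -0.008 0 0.02 0 -1;-0.008 0 -0.02 0 0.02 0 -1;-0.008 0 -0.035 0 0.02 0 -1;-0.008 0 -0.05 0 0.02 0 -1;-0.008 0 -0.07 0 0.02 0 -1;-0.008 0 -0.09 0 0.02 0 -1;-0.008 0 -0.11 0 0.02 0 -1;-0.008 0 -0.13 0 0.02 0 -1;-0.008 0 -0.15 0 0.03 0 -1;-0.008 0 -0.17 0 0.05 0 -1;-0.008 0 -0.19 0 0.08 0 -1;-0.008 0 -0.21 0 0.11 0 -1;-0.008 0 -0.23 0 0.14 0 -1;-0.008 0 -0.25 0 0.16 0 -1;-0.008 0 -0.25 0 0.167 0 -1;-0.008 0 -0.25 0 0.167 0 -1;-0.008 0 -0.25 0 0.167 0 -1"}}

```text
time_s: 22.78
eef_pos: [459.3, -221.3, 153.9]
ee_rot: [-0.005, 0.99, 0.045, 0.132]
force: [-0.8, -0.1, -2.4]
grip_width: 0.175
grip_force: 59.7
```

```bash
python3 gap.py
python3 - <<'E'
from h import *
p,R=pose(); print(p,R.as_euler("ZYX").round(4),sense()["joints"].round(2))
s,t=capture("scene"),capture("top")
print([(np.round(m["point"]).tolist(),round(m["confidence"],2)) for n in (s,t) for m in mark_of("holder_exit",n)[:1]])
R=tool(.065,.262); print(delta([565,161,181],R))
E
```

```text
tipx,y,z [ 91.65   3.08 154.93] sd [0.   0.02 0.01] yaw,pitch [ 0.092 -0.265] F_h [-0.03  0.   -1.98] t 22.875
255 [56, 174]
295 [56, 58, 97, 101, 136, 141, 172, 174]
[ 459.33842404 -221.29005039  153.97433796] [ 0.0921 -0.2651  3.1404] [-0.77  0.29  1.83  0.26  0.87  0.55]
[([286.0, 209.0], 0.94), ([225.0, 334.0], 0.79)]
([0.3562, -0.9276, 0.0258], [-0.0035, -0.0022, 0.0166])
```

Request:
{"api": "jog_arm", "payload": {"series": "0.01 -0.02 -0.03 0 0 0 -1;0.03 -0.07 -0.06 0 0 0 -1;0.06 -0.13 -0.07 0 0 0 -1;0.09 -0.2 -0.07 0 0 0.004 -1;0.12 -0.27 -0.07 0 0 0.004 -1;0.15 -0.34 -0.06 0 0 0.006 -1;0.18 -0.41 -0.05 0 0 0.006 -1;0.21 -0.48 -0.04 -0.001 0 0.008 -1;0.24 -0.55 -0.03 -0.001 0 0.01 -1;0.27 -0.62 -0.02 -0.002 0 0.012 -1;0.29 -0.69 -0.01 -0.002 0 0.014 -1;0.31 -0.76 0 -0.003 0 0.016 -1;0.335 -0.83 0.01 -0.0035 -0.002 0.0166 -1;0.35 -0.88 0.015 -0.0035 -0.002 0.0166 -1;0.36 -0.91 0.018 -0.0035 -0.002 0.0166 -1;0.365 -0.928 0.018 -0.0035 -0.002 0.0166 -1;0.365 -0.928 0.018 -0.0035 -0.002 0.0166 -1;0.365 -0.928 0.018 -0.0035 -0.002 0.0166 -1"}}

```text
time_s: 25.38
eef_pos: [567.5, 160.8, 185.1]
ee_rot: [-0.004, 0.991, 0.032, 0.131]
force: [-0.1, 0.2, -2.3]
grip_width: 0.18
grip_force: 59.7
```

```bash
python3 gap.py
python3 - <<'E'
from h import *
p,R=pose(); print(p,R.as_euler("ZYX").round(4))
R=tool(.066,.263); print(delta([567.6,161.1,100],R),delta([567.6,161.1,69.2],R))
E
```

```text
tipx,y,z [234.48 373.62 186.02] sd [0.02 0.01 0.01] yaw,pitch [ 0.0642 -0.2622] F_h [-0.06 -0.61 -2.08] t 25.475
255 [61, 177]
295 [61, 66, 92, 94, 95, 106, 126, 177]
[567.56610251 160.8827438  185.02300753] [ 0.0642 -0.2623  3.1416]
([-0.055, -0.0005, 0.2053], [0.0003, 0.0005, -0.0011]) ([-0.075, -0.0005, 0.2797], [0.0003, 0.0005, -0.0011])
```

Request:
{"api": "jog_arm", "payload": {"series": "-0.01 0 0.04 0 0 -0.001 -1;-0.021 0 0.08 0 0 -0.001 -1;-0.035 0 0.13 0 0 -0.001 -1;-0.048 0 0.18 0 0 -0.001 -1;-0.059 0 0.22 0 0 -0.001 -1;-0.066 0 0.245 0 0 -0.001 -1;-0.068 0 0.255 0 0 -0.001 -1;-0.068 0 0.255 0 0 -0.001 -1;-0.068 0 0.255 0 0 -0.001 -1"}}

```text
time_s: 26.65
eef_pos: [568.1, 161.4, 80.1]
ee_rot: [-0.004, 0.991, 0.033, 0.131]
force: [0.5, 0.4, -3.1]
grip_width: 0.174
grip_force: 59.7
```

```bash
cat > st.py <<'E'
from h import *
for i in range(3): capture("top")
p,R=pose(); print(p,R.as_euler("ZYX").round(4),sense()["force"],sense()["wrist_torque"],sense()["time_s"])
print(delta([567.6,161.1,69.2],tool(.066,.263)))
w=capture("wrist"); k=w["img"].astype(int)
bl=(k[...,2]>150)&(k[...,0]<130)
for r in (200,215,230): c=np.where(bl[r,150:420])[0]+150; print(r,c.min() if len(c) else None,c.max() if len(c) else None, np.flatnonzero(np.diff((k[r,200:350].min(1)>120).astype(int)))+200)
E
python3 st.py
```

```text
[567.93138149 161.40733377  79.86585325] [ 0.0665 -0.2631  3.1412] [-0.25494907 -0.60166934 -1.94458106] [ 0.01258258  0.33250709 -0.04782357] 26.8
([-0.0078, 0.0007, 0.0255], [0.0002, -0.0001, 0.0003])
200 217 332 [239 254 294 309]
215 217 332 [220 254 294 328]
230 217 332 [221 248 299 327]
```

Request:
{"api": "jog_arm", "payload": {"series": "-0.002 0 0.006 0 0 0 -1;-0.0035 0 0.012 0 0 0 -1;-0.005 0 0.018 0 0 0 -1;-0.0065 0 0.022 0 0 0 -1;-0.007 0 0.024 0 0 0 -1;-0.007 0 0.024 0 0 0 -1"}}

```text
time_s: 27.6
eef_pos: [567.6, 161.3, 69.5]
ee_rot: [-0.004, 0.991, 0.033, 0.131]
force: [-1.2, -0.2, -2.7]
grip_width: 0.175
grip_force: 59.8
```

```bash
python3 st.py
```

```text
[567.57507225 161.33843537  69.5243649 ] [ 0.0665 -0.2625  3.1412] [-0.31721299 -0.35448331 -2.79548866] [-0.08526174  0.31302915 -0.01167092] 27.75
([-0.0002, 0.0006, 0.0008], [0.0002, 0.0003, 0.0003])
200 214 335 [236 254 294 311]
215 214 335 [215 255 293 332]
230 214 335 [216 249 298 331]
```

Request:
{"api": "jog_arm", "payload": {"series": "0 0 0.001 0 0 0 -1;0 0 0.002 0 0 0 -1;0 0 0.003 0 0 0 -1;0 0 0.003 0 0 0 -1"}}

```text
time_s: 28.3
eef_pos: [567.8, 161.4, 68.8]
ee_rot: [-0.004, 0.991, 0.033, 0.131]
force: [-5.3, -1.3, 6.0]
grip_width: 0.174
grip_force: 61.1
```

```bash
python3 st.py
```

```text
[567.77104258 161.37139493  68.77899616] [ 0.0668 -0.2625  3.141 ] [-5.87439688 -1.85195491  5.77365316] [-0.26899962  0.61937624 -0.055039  ] 28.45
([-0.0002, 0.0006, -0.0011], [0.0002, 0.0003, 0.0005])
200 214 336 [237 254 294 311]
215 214 335 [215 255 294 331]
230 214 335 [216 250 297 332]
```

Resting on the supports with the same force pattern as at the grasp. Releasing and retreating along the tool axis.

Request:
{"api": "jog_arm", "payload": {"series": "0 0 -0.001 0 0 0 -0.5;0 0 -0.001 0 0 0 -0.3;0 0 -0.001 0 0 0 0.1;0 0 -0.001 0 0 0 0.1;0 0 -0.001 0 0 0 0.1;0 0 -0.001 0 0 0 0.1"}}

```text
time_s: 29.25
eef_pos: [567.7, 161.4, 68.7]
ee_rot: [-0.004, 0.991, 0.033, 0.131]
force: [0.1, 0.2, 0.2]
grip_width: 0.549
grip_force: 0.0
```

```bash
python3 gap.py; python3 st.py | head -1
```

```text
tipx,y,z [234.75 374.14  69.65] sd [0.01 0.   0.01] yaw,pitch [ 0.0665 -0.2624] F_h [ 0.65 -0.12 -0.42] t 29.35
255 [61, 177]
295 [61, 62, 100, 104, 139, 144, 176, 177]
[567.73028622 161.36685405  68.6600975 ] [ 0.0665 -0.2623  3.1412] [ 0.56163201  0.37772235 -0.58708392] [-0.02590974  0.11421486 -0.01186237] 29.55
```

Request:
{"api": "jog_arm", "payload": {"series": "0 0 -0.05 0 0 0 0.1;0 0 -0.12 0 0 0 0.1;0 0 -0.22 0 0 0 0.1;0 0 -0.32 0 0 0 0.1;0 0 -0.32 0 0 0 0.1;0 0 -0.32 0 0 0 0.1;0 0 -0.32 0 0 0 0.1"}}

```text
time_s: 30.48
eef_pos: [534.3, 159.1, 191.0]
ee_rot: [-0.004, 0.991, 0.033, 0.13]
force: [1.1, -0.8, -0.5]
grip_width: 0.548
grip_force: 0.0
```

Run:
```python
from h import *
w=capture("wrist"); s=capture("scene"); t=capture("top"); print(sense()["eef_pos"],sense()["dq"].round(3))
for l in("rod","disc1","stand_rest","holder_exit"): print(l,[(n,np.round(m["point"],1).tolist(),round(m["confidence"],2)) for n,p in (("w",w),("s",s),("t",t)) for m in mark_of(l,p)[:3]])
m=[m for m in mark_of("rod",w)][:2]
for q in m: print(atz(w,q["point"],85))
print("expected stand rest in w",np.round(proj(w,np.array([624.2,164.4,85])),1))
hsv=cv2.cvtColor(w["img"],cv2.COLOR_RGB2HSV); o=((hsv[...,1]>150)&(hsv[...,2]>110)&(hsv[...,0]<25)).astype(np.uint8)
n,_,st,ce=cv2.connectedComponentsWithStats(o); print([(st[i].tolist()) for i in range(1,n) if st[i][4]>150])
```

```text
[534.49604419 159.16935995 191.46686809] [ 0.002 -0.005 -0.004 -0.     0.001 -0.002]
rod [('w', [334.0, 24.2], 0.68), ('w', [151.0, 271.7], 0.65), ('w', [139.4, 275.3], 0.59), ('s', [178.7, 312.8], 0.7), ('s', [215.8, 219.0], 0.69), ('s', [375.7, 277.1], 0.67), ('t', [260.3, 140.6], 0.85), ('t', [257.0, 268.2], 0.56), ('t', [152.6, 356.2], 0.52)]
disc1 [('w', [99.0, 277.2], 0.82), ('w', [113.6, 272.9], 0.74), ('w', [128.7, 271.4], 0.6), ('s', [177.8, 312.6], 0.64), ('s', [182.6, 322.1], 0.57), ('s', [181.2, 319.9], 0.41), ('t', [186.9, 215.5], 0.66), ('t', [196.1, 218.2], 0.64), ('t', [190.3, 212.8], 0.53)]
stand_rest [('w', [140.2, 273.8], 0.85), ('s', [288.0, 209.3], 0.72), ('s', [181.0, 309.4], 0.6), ('t', [200.4, 213.4], 0.7)]
holder_exit [('w', [50.1, 449.1], 0.63), ('s', [287.2, 209.2], 0.82), ('t', [225.1, 334.8], 0.81)]
[451.01545313 362.7365027   85.        ]
[615.17368121 166.96212466  85.        ]
expected stand rest in w [139.8 275.6]
[[476, 0, 84, 54, 3264], [244, 88, 64, 52, 2455], [439, 263, 60, 72, 1169], [376, 383, 23, 28, 185]]
```

The rod lies in the stand at its expected place, with the three discs together at the collar. Handing in.

```bash
python3 -c "
from rig import *
print(finish_job())"
```

```text
the job is handed in; nothing more can be done
None
```

I handed the job in: all three discs went onto the rod in the holder and the loaded rod is back in its stand, tip up and clear of the gripper, with the discs together at the collar by the last camera check; nothing dropped, the bystanders were left alone, and no verdict was shown.

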